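# Put the multimeter away in the bench drawer

## Task

The repair is done: take the multimeter off its sloping stand and lay it gently down flat, face up, on the floor of the open top drawer of the bench cabinet, without dropping it in. Then slide that drawer fully shut without slamming it, and leave the phone, the screwdriver and the round tin where they are.

Things in the scene. Friction and masses are not known exactly. Their poses are not given: they have to be found in the camera images.
- meter_center (a point): Centre of the multimeter: dark grey box, 124 (x) x 58 (y) x 34 (z) mm, 0.15 to 0.3 kg, no leads; display, selector knob (8 mm proud) and sockets on its face. x points to the display end, z out of the face. Loose; starts on the stand, face sloping 35 degrees from level, sockets end low. Long sides free: grip across the 58 mm width, tool square to the face (35 degrees from vertical).
- stand: Fixed aluminium sheet stand; origin at table level under its middle; low end faces its -x. Base 135 x 70 x 4 mm; back plate 38 mm wide (narrower than the multimeter), rising to +x at 35 degrees, 95 mm high; a 17 mm lip at the low end, so lift the multimeter off square to its face first. The multimeter's centre starts 14 mm to -x of the origin, 71 mm up.
- cabinet: Fixed grey steel bench cabinet, two drawers one above the other, 260 wide (y) x 280 deep (x) x 172 mm high. Origin at table level, middle of the front edge of its shell; front faces its -x, shell from x = 0 to 0.28. Its top covers the part of a drawer that is inside the shell. A screw tray 18 mm high sits fixed on the rear of the top (x 0.19 to 0.26). The lower drawer is shut.
- drawer (a joint): Opening of the top drawer in m: 0 shut (panel against the shell), grows as it slides out to the cabinet's -x; starts 0.15 to 0.18 open, end stop at 0.20. Free-running: about 2 N of friction, no spring, no latch.
- drawer_front (a point): Middle of the top edge of the top drawer's front panel, on its outer face; moves with the drawer; x into the cabinet, z up. 166 mm above the table. Panel 256 wide x 77 high x 12 mm thick; a 100 mm wide bow handle of 8 mm bar, 45 mm below this edge, stands 29 mm out; above it the face is plain, for pushing. Shut, this point is 12 mm in front of the shell's front edge.
- drawer_floor (a point): Point on the top drawer's inner floor, mid-width, 92 mm behind the panel's outer face; moves with the drawer; axes as drawer_front. 99 mm above the table. Drawer inside: 245 long (x) x 218 wide (y), side walls 47 mm high. The uncovered part runs from the inner front wall (17 mm behind the panel's outer face) to the shell's front edge (opening + 12 mm behind that face).
- phone_c (a point): Bystander: opened phone lying on the mat in front of the stand, 148 x 71 x 9 mm, loose; point at its centre.
- driver_grip (a point): Bystander: screwdriver with grey handle, 150 mm long, lying loose beside the stand; point at its handle.
- tin_center (a point): Bystander: low round steel tin, 68 mm across, 26 mm high, standing loose beside the stand; point at its centre. (An open grey bit case, 25 mm high, 177 x 160 mm, is fixed to the bench about 185 mm behind the stand's origin.)
Things that resemble listed ones, but are neither listed nor needed, are in the scene too. What is shaped like the part that bears meter_center but turquoise is not meant.

How it is judged (in metres and radians):
On the way, in this order (a step that is already met when the one before it is completed fails the run):
1. the multimeter, still held, is lowered flat and face up onto the floor of the drawer (let go from no more than about 12 mm above it) (x of meter_center in the frame of drawer_floor between -0.08 and 0.175 m and y of meter_center in the frame of drawer_floor between -0.11 and 0.11 m and z of meter_center in the frame of drawer_floor between 0 and 0.029 m and angle between meter_center's own z axis and vertical below 0.17 rad and contact force between the fingers and meter above 1 N), for 0.05 s.
2. the drawer is slid fully shut (value of joint drawer below 0.006 m), for 0.2 s.
At the end, for the whole second after the job is handed in: The top drawer is shut to within 6 mm, and the multimeter lies at rest in it, flat on its floor (within 5 mm) and face up (within 0.1 rad) (x of meter_center in the frame of drawer_floor between -0.08 and 0.175 m and y of meter_center in the frame of drawer_floor between -0.11 and 0.11 m and z of meter_center in the frame of drawer_floor between 0 and 0.022 m and value of joint drawer below 0.006 m and angle between meter_center's own z axis and vertical below 0.1 rad and linear speed of meter below 0.02 m/s); the robot touches nothing.
It fails at once if the drawer is slammed: it moves inwards faster than 0.5 m/s (velocity of joint drawer below -0.5 m/s).
It fails at once if a bystander (phone, screwdriver or tin) is moved by more than 30 mm (distance of any of phone_c, driver_grip, tin_center from where it was at the start of the episode above 0.03 m).
It also fails if it takes over 54 s, if anything falls off the work surface, if the arm or the gripper's body presses on something with over 40 N, if the wrist force passes 120 N, or if a joint passes its speed limit or range.

## Robot

A 6-joint arm with a two-finger parallel gripper is mounted at the origin on the work surface. World frame = base frame: x ahead of the robot, y to its left, z up, the work surface at z = 0. Lengths are in mm, angles in rad, forces in N, time in s.
With the tool pointing down it reaches from about 350 to 975 mm from the base axis. Payload 17.4 kg.
Tool frame: the origin (TCP) lies midway between the tips of the shut fingers; the grasp point (between the pads) lies 19 mm behind it; z points along the fingers, y is the direction in which the jaws open and shut (so a half turn about z gives the same grasp; the last joint's range is limited). The gripper opens to 85 mm and grips with 20 to 120 N. Pads are 22 mm wide; open, the fingers measure 114 mm over their backs; the gripper's body (76 mm by 85 mm) begins 54 mm behind the grasp point. The pads swing forward as they close: fully open they stand 13 mm farther back than shut.
Start: joints at [1.108, 0.116, 1.442, -0, 1.584, -0.038], TCP at [278.202, 615.009, 231.303] pointing down, gripper open.
Joint ranges: [-2.83, 2.83], [-0.83, 2.19], [0.07, 2.5], [-1.14, 4.28], [0.01, 3], [-2.97, 2.97]. Speed limits (rad/s): [1.89, 1.89, 2.22, 3.14, 3.14, 3.14].

## Interface

Orientations are given as a rotation vector (axis times angle).
In Python, from rig import manip, optics, finder gives the robot as it stands. The module is installed in compiled form; this text tells all that it offers.
- The arm moves only by the shell command python3 -m pendant 'ROWS' [OPENING]. ROWS is JSON, a list of rows, each a list of 6 numbers: the shift along the tool's x, y, z in cm, then the turn, a rotation vector about the tool's x, y, z in degrees. In form: [[tx, ty, tz, ax, ay, az], ...]. A call has 1 to 20 rows; each row is the pose to reach, as a shift and turn from the pose commanded when the call began, along the tool's axes at that moment; what a row does not reach only later rows make up. A row lasts 1/10 s, in which the tool goes at most 50 mm and 8.59 degrees, less where a joint would pass 70% of its speed; a pose out of reach is approached as far as the arm can. A call with a gripper value outside its range is refused whole. OPENING is the finger opening in cm, from 0 to 8.54, set as the call begins (- or left out, the last holds). The fingers move at their own pace and stop on an object; the grip force is fixed at half the most. Time passes only in rows, so rows that repeat a pose let the fingers close. It gives the time, the measured TCP pose, the force and the opening at its end, in the units of the state.
- manip.read_state(): the state, without advancing time (a new reading comes with each control period).
- optics.snapshot(name): name is "scene" or "top" or "wrist"; returns (picture, depth): 420x560x3 uint8, red, green, blue; 420x560 float32, mm along the optical axis (not along the pixel's ray), 0 where there is no reading.
- optics.camera_model(name): a dict with "fovy" (degrees; the focal length in pixels is half the picture's height over the tangent of half this angle, whatever the lens; pixels are square), "cx", "cy" (the principal point, pixels), "distortion" ([k1, k2, p1, p2, k3] as OpenCV has them; the pictures are not rectified), "cam_to_world" (4x4, takes a point from camera to world coordinates). Camera axes: x right, y up, looking along -z (the intrinsics and any distortion apply to the point x, -y, -z); pixel columns grow to the right and rows downward; lengths in mm; the calibration is good to about 2 mm. A picture is of the moment at which its call begins: read the wrist's pose just before it. camera_model takes no time and is no camera call; for the wrist camera it gives the pose at the moment of the call.
- manip.sign_off(): hands the job in, once; it reports no verdict.
Trained networks look in the newest picture that a camera, given by its name, has taken for a name from the list of things; names that differ only in an ending like _2 or _b are one class to them, and where a whole thing is asked for, a point or a joint stands for the part that bears it (a point fixed in the world has none). Each returns a list of dicts, best first, with "p" (0 to 1); they miss things now and then, are a little off and sometimes report something else, mostly with a low value. They report only what shows in the picture. A call takes as long as a camera call. They do not tell look-alikes from the thing itself.
- finder.trace(target, camera): "pixels" (420x560 bool, what is visible of it).
- finder.spot_point(target, camera): "point" ([x, y, z] in mm, in the coordinates of the camera as it stood for that picture, good to about 4 mm: a listed point, or the origin of a listed thing).
The state is a dict: "time_s": time; "joint_pos": joint angles; "joint_velocities": joint speeds; "joint_efforts": joint torques, N m; "position": TCP position; "orientation": TCP orientation; "contact_force": force on the tool from outside, world axes, zero at the start; "wrist_torque": the same for the moment, N m; "opening": opening from 0.0 (shut) to 1.0 (fully open).
Only numpy, scipy, OpenCV 4.12 (cv2) and the standard library are available. Lean on these libraries where they do the work, as an engineer would, in place of code of your own. Each camera call takes 0.05 s, during which the arm holds its last target.

## Working session

There is one attempt and no reset: what is moved stays moved. The work goes in short steps, Python scripts to look and compute and a shell command to move; the robot and the scene stay as the last step left them, time stands still between calls to the robot, and variables do not carry over. Pictures are saved under pics/ and viewed, and the job is handed in when it is done.

```bash
ls; mkdir -p pics; python3 - <<'E'
from rig import manip, optics, finder
import cv2, numpy as np
s=manip.read_state(); print({k:(np.round(v,4).tolist() if not isinstance(v,float) else v) for k,v in s.items()})
for n in ["scene","top","wrist"]:
    p,d=optics.snapshot(n); cv2.imwrite(f"pics/a_{n}.png",p[:,:,::-1])
    m=optics.camera_model(n); print(n,m["fovy"],m["cx"],m["cy"],m["distortion"]); print(np.round(m["cam_to_world"],3).tolist())
E
```

```text
pics
{'time_s': 0.0, 'joint_pos': [1.1082, 0.1165, 1.4422, -0.0, 1.584, -0.0378], 'joint_velocities': [-0.0002, -0.0029, 0.0018, -0.0001, 0.0002, 0.0003], 'joint_efforts': [0.0008, -73.1959, -63.2485, 0.0001, 0.0059, 0.0], 'position': [278.1332, 614.8328, 230.576], 'orientation': [-0.6622, -3.0707, 0.0018], 'contact_force': [0.2635, 0.1329, -0.3804], 'wrist_torque': [-0.0058, 0.0052, -0.0343], 'opening': 1.0006132359178874}
scene 49.79960586854107 281.39965647403864 210.81937022727791 [-0.03803882  0.          0.          0.          0.        ]
[[0.019, -0.773, 0.635, 1247.629], [1.0, 0.007, -0.022, -27.28], [0.013, 0.635, 0.773, 1006.47], [0.0, 0.0, 0.0, 1.0]]
top 48.29088648273357 278.7898328909623 207.85789267806075 [-0.0035771  0.         0.         0.         0.       ]
[[-0.067, 0.976, -0.207, 315.208], [-0.998, -0.065, 0.014, 17.559], [0.0, 0.207, 0.978, 1216.816], [0.0, 0.0, 0.0, 1.0]]
wrist 67.89905139574591 275.1128648108093 205.53042665663517 [-0.06814547  0.          0.          0.          0.        ]
[[0.411, -0.872, -0.265, 212.16], [0.911, 0.393, 0.121, 644.377], [-0.002, -0.291, 0.957, 373.309], [0.0, 0.0, 0.0, 1.0]]
```

View pics/a_scene.png

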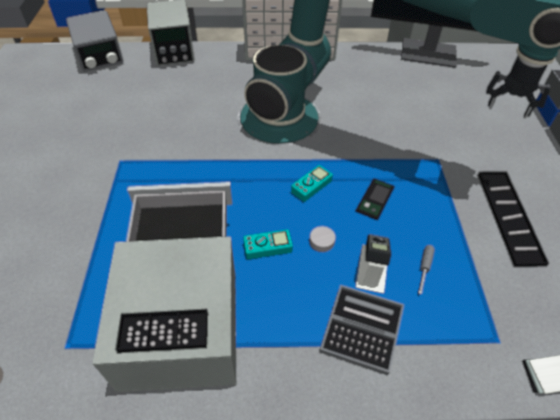

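View pics/a_top.png

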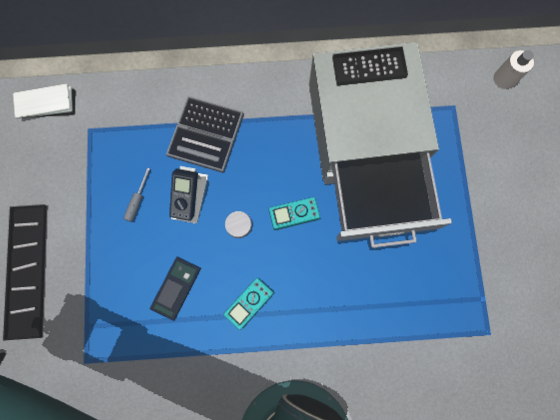

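View pics/a_wrist.png

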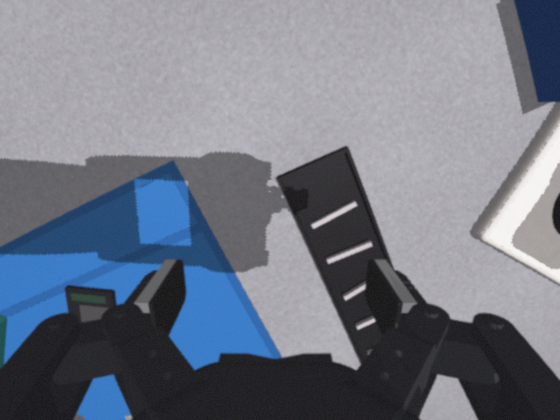

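The top view shows the dark-grey meter on the stand at about (185,193). The tin is at (238,224), the driver at (137,195) and the phone at (176,288). The open drawer is at (388,190) with its front panel along row ~230. The turquoise meters are look-alikes.

```bash
cat > h.py <<'E'
from rig import manip, optics, finder
import cv2, numpy as np
from scipy.spatial.transform import Rotation as R
def K(m):
    f=210/np.tan(np.radians(m["fovy"]/2)); return np.array([[f,0,m["cx"]],[0,f,m["cy"]],[0,0,1]])
def cloud(m,d):
    v,u=np.mgrid[0:420,0:560]; p=np.stack([u.ravel(),v.ravel()],1).astype(np.float64)
    n=cv2.undistortPoints(p[:,None],K(m),np.array(m["distortion"]))[:,0]
    z=d.ravel(); c=np.stack([n[:,0]*z,-n[:,1]*z,-z,np.ones_like(z)],1)
    w=(c@np.array(m["cam_to_world"]).T)[:,:3].reshape(420,560,3); w[d<=0]=np.nan; return w
def towl(m,p): return (np.array(m["cam_to_world"])@np.append(p,1))[:3]
E
python3 - <<'E'
from h import *
for n in ["top","scene"]:
    p,d=optics.snapshot(n); m=optics.camera_model(n); w=cloud(m,d)
    np.savez(f"{n}.npz",p=p,d=d,w=w)
    for t in ["meter_center","stand","cabinet","drawer_front","drawer_floor","phone_c","driver_grip","tin_center"]:
        for r in finder.spot_point(t,n)[:3]: print(n,t,round(r["p"],2),np.round(towl(m,r["point"]),1))
    r=finder.trace("meter_center",n)
    for i,q in enumerate(r[:3]):
        k=q["pixels"]; print("trace",round(q["p"],2),k.sum(),np.argwhere(k).mean(0))
E
```

```text
top meter_center 0.67 [605.2 242.8  74.2]
top meter_center 0.56 [548.9 -33.2  14.9]
top stand 0.71 [623.8 238.9   2.2]
top stand 0.36 [605.8 378.7   9.1]
top cabinet 0.66 [ 6.434e+02 -2.491e+02 -3.000e-01]
top drawer_front 0.17 [531.9 108.3  14.9]
top drawer_floor 0.58 [ 561.5 -252.9  100.5]
top phone_c 0.75 [378.  278.3   2.4]
top driver_grip 0.91 [606.5 377.9  12. ]
top driver_grip 0.38 [621.4 236.6   4.4]
top tin_center 0.72 [530.5 109.2  16.3]
trace 0.95 1182 [193.58121827 183.08037225]
trace 0.85 1104 [212.82971014 292.99365942]
trace 0.64 532 [224.43233083 237.61654135]
scene meter_center 0.97 [551.2 -38.4  16.3]
scene meter_center 0.95 [326.3  97.9  18.2]
scene meter_center 0.89 [607.3 239.5  72.4]
scene stand 0.56 [617.  231.2   5. ]
scene drawer_front 0.57 [ 466.2 -261.7  167.4]
scene drawer_floor 0.94 [ 558.5 -257.2  102.5]
scene phone_c 0.75 [383.2 279.1   3.1]
scene phone_c 0.55 [ 465.9 -258.7  168.3]
scene driver_grip 0.88 [599.9 379.6  13.5]
scene driver_grip 0.56 [378.9 280.2   3.9]
scene tin_center 0.63 [532.3 109.7  12.6]
scene tin_center 0.16 [606.1 238.5  71.5]
trace 0.89 847 [182.75206612 311.58913813]
trace 0.76 1127 [243.72227152 267.57675244]
trace 0.6 702 [249.4985755  378.03418803]
```

```bash
python3 - <<'E'
from h import *
W=np.concatenate([np.load(f"{n}.npz")["w"].reshape(-1,3) for n in ["top","scene"]])
T=np.load("top.npz")["w"]
for n in ["top","scene"]:
    w=np.load(f"{n}.npz")["w"].reshape(-1,3)
    s=w[(np.abs(w[:,0]-605)<90)&(np.abs(w[:,1]-241)<60)&(w[:,2]>55)&(w[:,2]<160)]
    # ransac plane
    best=0;rng=np.random.default_rng(0)
    for _ in range(500):
        a=s[rng.choice(len(s),3,False)];nn=np.cross(a[1]-a[0],a[2]-a[0])
        if np.linalg.norm(nn)<1e-6: continue
        nn/=np.linalg.norm(nn)
        if abs(nn[2])<.6: continue
        k=np.abs((s-a[0])@nn)<2
        if k.sum()>best: best=k.sum();K_=k
    q=s[K_];c=q.mean(0);u,_,vt=np.linalg.svd(q-c);nn=vt[2]*np.sign(vt[2][2])
    nh=np.degrees(np.arctan2(nn[1],nn[0]))
    print(n,len(s),best,c,nn,"tilt",np.degrees(np.arccos(nn[2])),"uphill yaw",nh+180, "long axis",vt[0])
    # extents on the face, using min area rect
    ux=np.cross(np.cross(nn,[0,0,1]),nn);ux/=np.linalg.norm(ux);uy=np.cross(nn,ux)
    ux*=1
    P=np.stack([(q-c)@ux,(q-c)@uy],1).astype(np.float32)
    r=cv2.minAreaRect(P);print("rect",r); print("ctr face",c+r[0][0]*ux+r[0][1]*uy,"ux",ux)
    print("center",c+r[0][0]*ux+r[0][1]*uy-17*nn)
# cabinet
for n in ["top","scene"]:
    w=np.load(f"{n}.npz")["w"].reshape(-1,3)
    q=w[(w[:,2]>167)&(w[:,2]<178)&(w[:,1]<-80)&(w[:,0]>600)]
    print(n,"cab top",cv2.minAreaRect(q[:,:2].astype(np.float32)),np.median(q[:,2]))
    q=w[(w[:,2]>160)&(w[:,2]<172)&(w[:,1]<-80)&(w[:,0]>420)&(w[:,0]<520)]
    print("panel",len(q),cv2.minAreaRect(q[:,:2].astype(np.float32)),q.min(0),q.max(0),np.median(q,0))
    q=w[(w[:,2]>90)&(w[:,2]<108)&(w[:,1]<-150)&(w[:,1]>-350)&(w[:,0]>490)&(w[:,0]<640)]
    print("floor",len(q),q.min(0),q.max(0),np.median(q,0))
p=np.load("top.npz")["p"][:,:,::-1]
cv2.imwrite("pics/b.png",np.hstack([cv2.resize(p[140:250,100:260],(480,330),interpolation=2)]))
cv2.imwrite("pics/c.png",cv2.resize(p[30:260,300:460],(480,690)[:2] and (417,600),interpolation=2))
E
```

```text
top 1212 576 [602.65016647 238.7037337   90.3894358 ] [-0.56820257  0.11418743  0.81492765] tilt 35.41979168863442 uphill yaw 348.6370493331996 long axis [-0.78662336  0.21538552 -0.57864736]
rect ((-2.1325340270996094, 0.47225379943847656), (57.49922180175781, 116.91279602050781), 87.25560760498047)
ctr face [601.03941479 239.50913006  89.15349861] ux [ 0.79895407 -0.16055983  0.57956271]
center [610.69885852 237.56794377  75.29972863]
scene 866 286 [607.60988889 237.28370906  96.07526972] [-0.55578608  0.13691755  0.81997281] tilt 34.91792752531178 uphill yaw 346.1607869953782 long axis [ 0.79807117 -0.18830585  0.57238388]
rect ((-10.808822631835938, 1.359689712524414), (55.81595230102539, 117.36357116699219), 89.53853607177734)
ctr face [599.32946736 240.72392614  89.88827299] ux [ 0.79616966 -0.19613589  0.57240247]
center [608.77783074 238.3963278   75.94873514]
top cab top ((785.8544311523438, -243.3138885498047), (283.009765625, 261.9880676269531), 3.2555887699127197) 172.40104237821095
panel 606 ((475.7991638183594, -259.083740234375), (12.722550392150879, 254.7689208984375), 3.0226058959960938) [ 463.21706249 -386.37328958  160.07724553] [ 487.9299952  -132.04877711  171.41572283] [ 475.55572444 -258.90988154  165.38135299]
floor 4621 [ 490.0463801  -349.95905748   92.9710479 ] [ 639.98496615 -150.453967    107.30470991] [ 566.23811705 -249.7704473   100.47195489]
scene cab top ((782.7955322265625, -244.82334899902344), (284.0292663574219, 260.9316101074219), 2.92742919921875) 172.54606423223726
panel 519 ((474.3130798339844, -260.7652893066406), (17.81048011779785, 254.03346252441406), 3.280902624130249) [ 460.1591621  -387.97862894  160.01958668] [ 487.0614494  -133.82385429  171.789552  ] [ 475.26346589 -259.85396377  165.9875215 ]
floor 2435 [ 490.064288   -349.97171957   95.20739923] [ 594.90048955 -150.28372936  107.35443012] [ 542.68116327 -253.52573548  101.38198919]
```

View pics/b.png

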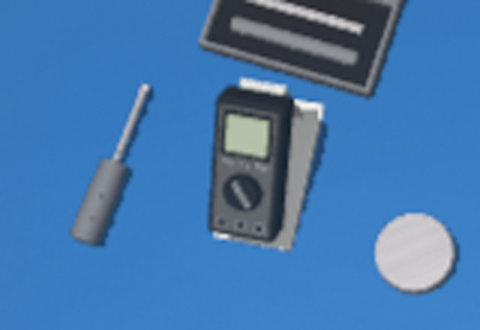

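View pics/c.png

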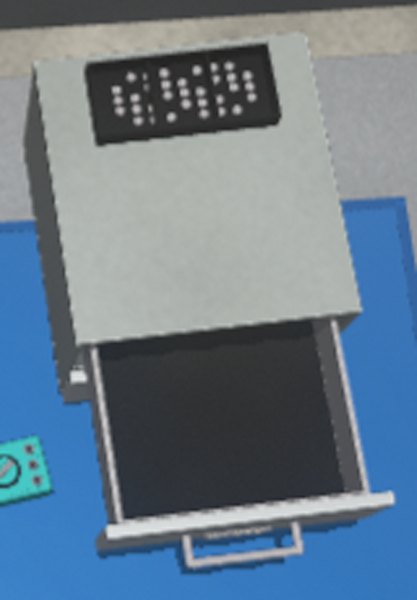

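```bash
cat >> h.py <<'E'
def tool(yaw,tilt):
    # tool z = -meter normal, tool x = -meter x ; meter x has given yaw, rising by tilt
    y,t=np.radians([yaw,tilt]); h=np.array([np.cos(y),np.sin(y),0])
    mx=h*np.cos(t)+np.array([0,0,np.sin(t)]); n=-h*np.sin(t)+np.array([0,0,np.cos(t)])
    my=np.cross(n,mx)
    return np.stack([-mx,my,-n],1), n
def go(pos,Rt):
    s=manip.read_state(); R0=R.from_rotvec(s["orientation"]).as_matrix()
    d=R0.T@(np.array(pos)-s["position"])/10; a=R.from_matrix(R0.T@Rt).as_rotvec(degrees=True)
    print("t",s["time_s"],"at",np.round(s["position"],1),"row",np.round(d,2),np.round(a,2),"F",np.round(s["contact_force"],1),"op",round(s["opening"],3))
E
python3 - <<'E'
from h import *
Rt,n=tool(-14,35); c=np.array([607,239.5,72])
go(c+140*n,Rt); print(n)
E
```

```text
t 1.15 at [278.2 615.  231.3] row [-37.53 -22.1    4.46] [ -3.16 -34.9  -10.02] F [-0.  -0.2  0.5] op 1.003
[-0.55653876  0.1387607   0.81915204]
```

```bash
python3 -m pendant '[[-37.5,-22.1,4.5,-3.2,-34.9,-10],[-37.5,-22.1,4.5,-3.2,-34.9,-10],[-37.5,-22.1,4.5,-3.2,-34.9,-10],[-37.5,-22.1,4.5,-3.2,-34.9,-10],[-37.5,-22.1,4.5,-3.2,-34.9,-10],[-37.5,-22.1,4.5,-3.2,-34.9,-10],[-37.5,-22.1,4.5,-3.2,-34.9,-10],[-37.5,-22.1,4.5,-3.2,-34.9,-10],[-37.5,-22.1,4.5,-3.2,-34.9,-10],[-37.5,-22.1,4.5,-3.2,-34.9,-10],[-37.5,-22.1,4.5,-3.2,-34.9,-10],[-37.5,-22.1,4.5,-3.2,-34.9,-10],[-37.5,-22.1,4.5,-3.2,-34.9,-10]]' 8.54; python3 - <<'E'
from h import *
Rt,n=tool(-14,35); c=np.array([607,239.5,72])
go(c+140*n,Rt)
m=optics.camera_model("wrist");p,d=optics.snapshot("wrist");cv2.imwrite("pics/d.png",p[:,:,::-1])
w=cloud(m,d);np.savez("wr.npz",w=w,p=p)
for r in finder.spot_point("meter_center","wrist"): print(r["p"],towl(m,r["point"]))
for q in finder.trace("meter_center","wrist")[:1]:
  k=q["pixels"];print(q["p"],k.sum()); s=w[k];s=s[~np.isnan(s[:,0])]
  best=0;rng=np.random.default_rng(0)
  for _ in range(500):
    a=s[rng.choice(len(s),3,False)];nn=np.cross(a[1]-a[0],a[2]-a[0])
    if np.linalg.norm(nn)<1e-6: continue
    nn/=np.linalg.norm(nn)
    K_=np.abs((s-a[0])@nn)<2
    if K_.sum()>best: best=K_.sum();kk=K_
  q=s[kk];c=q.mean(0);vt=np.linalg.svd(q-c,full_matrices=False)[2];nn=vt[2]*np.sign(vt[2][2])
  ux=np.cross(np.cross(nn,[0,0,1]),nn);ux/=np.linalg.norm(ux);uy=np.cross(nn,ux)
  r=cv2.minAreaRect(np.stack([(q-c)@ux,(q-c)@uy],1).astype(np.float32)); f=c+r[0][0]*ux+r[0][1]*uy
  print("n",nn,"tilt",np.degrees(np.arccos(nn[2])),"rect",r,"centre",f-17*nn,"ux yaw",np.degrees(np.arctan2(ux[1],ux[0])))
E
```

```text
time_s: 2.45
position: [528.3, 260.2, 186.4]
orientation: [0.307, 2.515, -0.096]
contact_force: [0.7, 0.6, 0.7]
opening: 1.004
t 2.45 at [528.3 260.2 186.4] row [-0.1  -0.11  0.04] [ 0.09 -0.    0.05] F [0.7 0.6 0.7] op 1.004
0.97 [608.19777975 239.41910572  71.93598824]
0.84 [554.08150619 -40.97929543  15.42647074]
0.77 4506
n [0.00171148 0.00134621 0.99999763] tilt 0.12476067755629935 rect ((11.106376647949219, 18.267539978027344), (122.49996948242188, 55.9240837097168), 62.67013931274414) centre [551.57802137 -39.14980726  18.24513421] ux yaw -141.8122180918096
```

View pics/d.png

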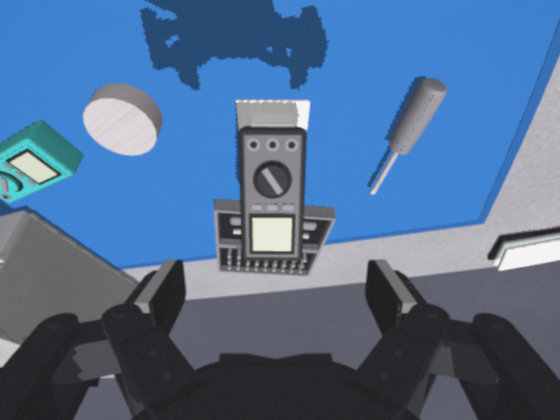

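The wrist view shows the meter, edges nearly vertical in the image, at about (272,195). Its finder position agrees with the other cameras. I'll check its yaw from the depth.

```bash
python3 - <<'E'
from h import *
w=np.load("wr.npz")["w"].reshape(-1,3);Rt,n=tool(-14,35);c=np.array([607,239.5,71])
l=(w-c)@np.stack([-Rt[:,0],Rt[:,1],n],1)
k=(np.abs(l[:,2]-17)<6)&(np.abs(l[:,0])<75)&(np.abs(l[:,1])<45)
q=l[k];print(k.sum(),cv2.minAreaRect(q[:,:2].astype(np.float32)),q[:,:2].min(0),q[:,:2].max(0),np.median(q[:,2]))
for a,b in [(-50,-25),(-25,0),(0,25),(25,50)]:
  z=q[(q[:,0]>a)&(q[:,0]<b)];print(np.percentile(z[:,1],[1,99]),np.median(z[:,2]))
go(np.array([607.5,239.4,71.5])-13*n,Rt)
E
```

```text
8396 ((1.0647087097167969, -2.1052322387695312), (58.199398040771484, 123.2146987915039), 89.64813995361328) [-60.40266307 -31.43934711] [62.82385814 27.23136959] 17.18956987346112
[-30.28381717  26.2814712 ] 17.103621179160438
[-30.45727418  26.26823383] 17.428331648937643
[-30.270975   25.9137136] 17.27872010822636
[-30.60618083  25.86381627] 17.80951135501983
t 2.6 at [528.4 259.9 186.3] row [-0.11 -0.1  15.39] [ 0.08 -0.    0.04] F [-1.3  1.   0.6] op 0.999
```

```bash
python3 -m pendant '[[-0.15,-0.25,3,0,0,0],[-0.15,-0.25,6,0,0,0],[-0.15,-0.25,9,0,0,0],[-0.15,-0.25,11,0,0,0],[-0.15,-0.25,12.5,0,0,0],[-0.15,-0.25,13.5,0,0,0],[-0.15,-0.25,14.5,0,0,0],[-0.15,-0.25,15.4,0,0,0],[-0.15,-0.25,15.4,0,0,0]]' 8.54; python3 - <<'E'
from h import *
Rt,n=tool(-14,35);go(np.array([607.5,239.4,71.5])-13*n,Rt)
p,d=optics.snapshot("wrist");cv2.imwrite("pics/e.png",p[:,:,::-1])
E
```

```text
time_s: 3.5
position: [615.2, 234.9, 60.2]
orientation: [0.309, 2.515, -0.097]
contact_force: [-0.5, -0.6, -0.5]
opening: 1.001
t 3.5 at [615.2 234.9  60.2] row [ 0.05  0.25 -0.11] [ 0.   -0.03 -0.01] F [-0.5 -0.6 -0.5] op 1.001
```

View pics/e.png

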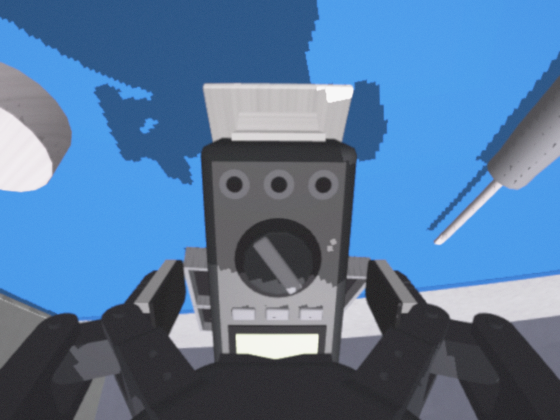

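The meter sits centred between the open fingers (edges ~210 and ~350, pads ~182 and ~370). Closing.

```bash
python3 -m pendant '[[0,0,0,0,0,0],[0,0,0,0,0,0],[0,0,0,0,0,0],[0,0,0,0,0,0],[0,0,0,0,0,0],[0,0,0,0,0,0],[0,0,0,0,0,0],[0,0,0,0,0,0],[0,0,0,0,0,0],[0,0,0,0,0,0]]' 4.5
```

```text
time_s: 4.55
position: [615.0, 235.4, 62.0]
orientation: [0.309, 2.514, -0.095]
contact_force: [-6.9, 0.4, 5.9]
opening: 0.666
```

Gripped at 57 mm. Lifting square to the face.

```bash
python3 -m pendant '[[0,0,-1,0,0,0],[0,0,-2,0,0,0],[0,0,-4,0,0,0],[0,0,-6,0,0,0],[0,0,-9,0,0,0],[0,0,-12,0,0,0],[0,0,-15,0,0,0],[0,0,-18,0,0,0],[0,0,-18,0,0,0]]'; python3 - <<'E'
from h import *
p,d=optics.snapshot("wrist");cv2.imwrite("pics/f.png",p[:,:,::-1])
Rt,n=tool(3.1,0)
hx=np.array([np.cos(np.radians(3.1)),np.sin(np.radians(3.1)),0])
f=np.array([469.5,-260,0]); t=f+95.5*hx; print("target xy",t)
t[2]=270; go(t,Rt)
E
```

```text
time_s: 5.45
position: [514.1, 261.1, 212.7]
orientation: [0.309, 2.511, -0.091]
contact_force: [0.8, -0.4, -4.3]
opening: 0.665
target xy [ 564.86025202 -254.83547336    0.        ]
t 5.5 at [514.4 260.7 210.4] row [-17.68 -48.8    4.94] [ -5.03  34.86 -16.55] F [-0.1 -0.6 -4.1] op 0.664
```

View pics/f.png

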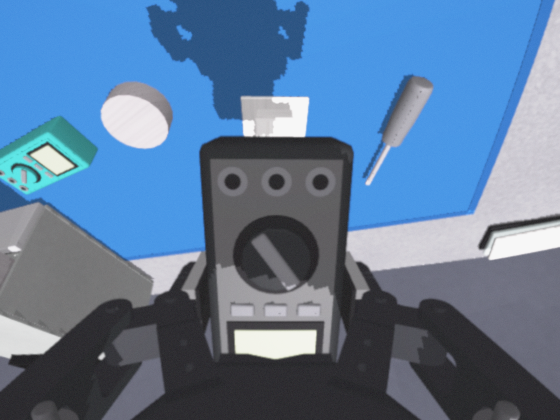

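The meter is held squarely. Next I'll carry it flat and high over the drawer.

```bash
python3 -m pendant '[[0,-1,-1,-1,6,-3],[-1,-3,-1,-2,13,-6],[-2,-6,-1,-3,20,-9],[-4,-9,-1,-4,27,-12],[-5,-12,0,-5,34.9,-16.5],[-6,-15,0,-5,34.9,-16.5],[-7,-18.5,1,-5,34.9,-16.5],[-8,-22,1,-5,34.9,-16.5],[-9.5,-25.5,2,-5,34.9,-16.5],[-10.5,-29,2,-5,34.9,-16.5],[-12,-32.5,3,-5,34.9,-16.5],[-13,-36,3.5,-5,34.9,-16.5],[-14.5,-39.5,4,-5,34.9,-16.5],[-15.5,-42.5,4,-5,34.9,-16.5],[-16.5,-45,4.5,-5,34.9,-16.5],[-17,-47,4.9,-5,34.9,-16.5],[-17.5,-48.2,4.9,-5,34.9,-16.5],[-17.7,-48.8,4.9,-5,34.9,-16.5],[-17.7,-48.8,4.9,-5,34.9,-16.5],[-17.7,-48.8,4.9,-5,34.9,-16.5]]'; python3 - <<'E'
from h import *
Rt,n=tool(3.1,0); go([564.9,-254.8,103],Rt)
for n in ["wrist","top","scene"]:
  p,d=optics.snapshot(n);cv2.imwrite(f"pics/g_{n}.png",p[:,:,::-1]); w=cloud(optics.camera_model(n),d);np.savez(f"g_{n}.npz",w=w,p=p)
  m=optics.camera_model(n)
  for t in ["drawer_front","drawer_floor","meter_center"]:
    for r in finder.spot_point(t,n)[:2]: print(n,t,round(r["p"],2),np.round(towl(m,r["point"]),1))
E
```

```text
time_s: 7.5
position: [564.8, -254.8, 269.4]
orientation: [0.082, -3.138, 0.003]
contact_force: [-0.7, -0.1, -3.6]
opening: 0.667
t 7.5 at [ 564.8 -254.8  269.4] row [-0.06  0.04 16.64] [-0.11 -0.18 -0.11] F [-0.7 -0.1 -3.6] op 0.667
wrist drawer_front 0.83 [ 469.9 -265.4  161.1]
wrist meter_center 0.88 [ 565.7 -257.3  283.9]
wrist meter_center 0.76 [553.8 -39.6  16.7]
top drawer_floor 0.63 [ 558.7 -253.6  103. ]
top drawer_floor 0.32 [530.5 110.1  13. ]
top meter_center 0.73 [ 560.6 -257.2  279.6]
top meter_center 0.57 [331.8  88.6  18.5]
scene drawer_front 0.71 [ 465.2 -263.4  168.4]
scene drawer_front 0.2 [ 562.8 -255.3  281. ]
scene drawer_floor 0.55 [ 557.6 -258.6   97. ]
scene meter_center 0.88 [551.8 -37.7  16.8]
scene meter_center 0.7 [529.7 111.5  12.8]
```

View pics/g_wrist.png

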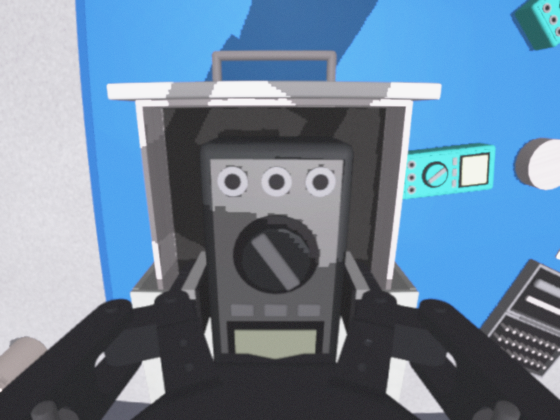

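View pics/g_scene.png

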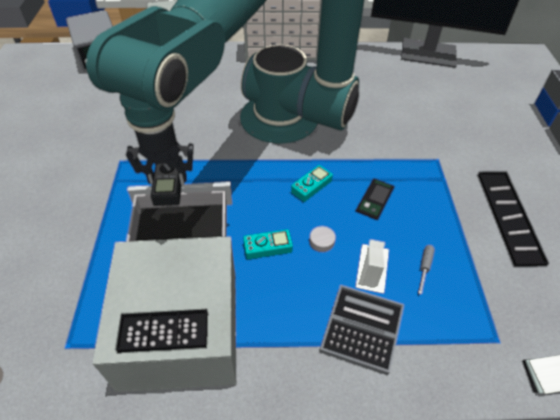

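View pics/g_top.png

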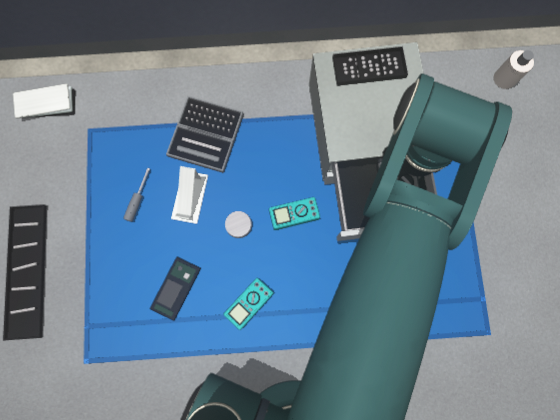

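The wrist view shows the meter flat, aligned with the drawer and inside its walls (meter ~205–350, drawer walls ~150–400, front panel at row ~92). The stand is empty and the bystanders haven't moved. Lowering.

```bash
python3 -m pendant '[[0,0,1,0,0,0],[0,0,3,0,0,0],[0,0,5.5,0,0,0],[0,0,8,0,0,0],[0,0,10,0,0,0],[0,0,11.5,0,0,0],[0,0,13,0,0,0],[0,0,14,0,0,0],[0,0,15,0,0,0],[0,0,15.6,0,0,0],[0,0,15.6,0,0,0]]'
```

```text
time_s: 9.2
position: [564.2, -255.7, 112.8]
orientation: [0.081, -3.137, 0.003]
contact_force: [0.5, -1.0, -2.9]
opening: 0.665
```

```bash
python3 - <<'E'
from h import *
Rt,n=tool(3.1,0); go([564.9,-254.8,102],Rt)
p,d=optics.snapshot("wrist");cv2.imwrite("pics/h.png",p[:,:,::-1])
E
```

```text
t 9.2 at [ 564.2 -255.7  112.8] row [-0.08  0.09  1.08] [-0.1  -0.21 -0.13] F [ 0.5 -1.  -2.9] op 0.665
```

View pics/h.png

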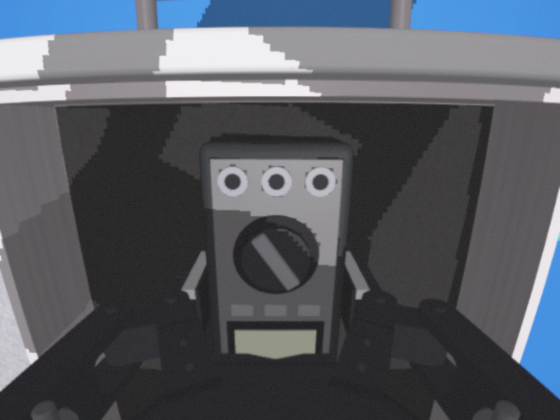

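The meter is clear of all the walls, just above the floor. Lowering in 1–2 mm steps.

```bash
python3 -m pendant '[[0,0,0.2,0,0,0],[0,0,0.4,0,0,0],[0,0,0.5,0,0,0],[0,0,0.6,0,0,0],[0,0,0.7,0,0,0],[0,0,0.7,0,0,0],[0,0,0.7,0,0,0]]'; python3 -m pendant '[[0,0,0.1,0,0,0],[0,0,0.1,0,0,0],[0,0,0.1,0,0,0]]';python3 -m pendant '[[0,0,0.1,0,0,0],[0,0,0.1,0,0,0],[0,0,0.1,0,0,0]]'
```

```text
time_s: 9.95
position: [564.3, -255.9, 106.5]
orientation: [0.081, -3.138, 0.004]
contact_force: [0.1, -0.2, -2.4]
opening: 0.666
time_s: 10.25
position: [564.3, -255.8, 105.4]
orientation: [0.081, -3.138, 0.003]
contact_force: [0.1, -0.3, -2.8]
opening: 0.669
time_s: 10.55
position: [564.3, -255.9, 104.5]
orientation: [0.081, -3.138, 0.004]
contact_force: [-0.5, -0.3, -1.7]
opening: 0.666
```

```bash
python3 -m pendant '[[0,0,0.1,0,0,0],[0,0,0.1,0,0,0],[0,0,0.1,0,0,0]]'; python3 -m pendant '[[0,0,0.1,0,0,0],[0,0,0.1,0,0,0],[0,0,0.1,0,0,0]]'
```

```text
time_s: 10.85
position: [564.7, -255.9, 104.3]
orientation: [0.081, -3.139, 0.004]
contact_force: [-1.4, 1.3, 5.1]
opening: 0.664
time_s: 11.15
position: [565.1, -255.9, 104.3]
orientation: [0.081, -3.14, 0.004]
contact_force: [-1.0, 3.1, 12.8]
opening: 0.664
```

Contact with the floor: +5 N, then +13 N. I'll ease off and release.

```bash
python3 -m pendant '[[0,0,-0.1,0,0,0],[0,0,-0.1,0,0,0]]'; python3 -m pendant '[[0,0,0,0,0,0],[0,0,0,0,0,0],[0,0,0,0,0,0],[0,0,0,0,0,0],[0,0,0,0,0,0],[0,0,0,0,0,0],[0,0,0,0,0,0],[0,0,0,0,0,0]]' 8.54; python3 -m pendant '[[0,0,-1,0,0,0],[0,0,-2.5,0,0,0],[0,0,-5,0,0,0],[0,0,-8,0,0,0],[0,0,-12,0,0,0],[0,0,-16,0,0,0],[0,0,-18,0,0,0],[0,0,-18,0,0,0]]'
python3 - <<'E'
from h import *
m=optics.camera_model("wrist");p,d=optics.snapshot("wrist");cv2.imwrite("pics/i.png",p[:,:,::-1])
for r in finder.spot_point("meter_center","wrist")[:2]: print(r["p"],towl(m,r["point"]))
for r in finder.spot_point("drawer_front","wrist")[:2]: print(r["p"],towl(m,r["point"]))
w=cloud(m,d).reshape(-1,3); q=w[(np.abs(w[:,2]-133)<9)&(np.abs(w[:,0]-565)<58)&(np.abs(w[:,1]+256)<24)]
print(len(q),np.median(q[:,2])); 
q=w[(np.abs(w[:,2]-166)<5)&(w[:,0]<500)&(np.abs(w[:,1]+260)<125)]; print(cv2.minAreaRect(q[:,:2].astype(np.float32)))
go([440,-262,200],tool(3.1,0)[0])
E
```

```text
time_s: 11.35
position: [564.8, -255.9, 104.4]
orientation: [0.081, -3.139, 0.004]
contact_force: [1.1, 0.8, 6.4]
opening: 0.667
time_s: 12.15
position: [564.3, -255.8, 103.5]
orientation: [0.081, -3.138, 0.004]
contact_force: [0.6, 0.1, 0.6]
opening: 0.999
time_s: 12.95
position: [565.4, -255.7, 288.9]
orientation: [-0.081, 3.138, -0.008]
contact_force: [0.4, -0.2, 0.3]
opening: 1.0
0.67 [552.65645975 -37.79450472  14.31332091]
0.61 [ 568.26798682 -254.66319136  116.49087705]
0.94 [ 474.02698837 -264.2355486   165.10254426]
5570 135.23475861567977
((476.1612243652344, -260.2735900878906), (12.156502723693848, 250.07192993164062), 2.9988632202148438)
t 13.1 at [ 564.6 -255.3  283.1] row [12.45 -0.    8.36] [-0.11 -0.2  -0.13] F [-0.7 -0.1 -0.7] op 1.001
```

View pics/i.png

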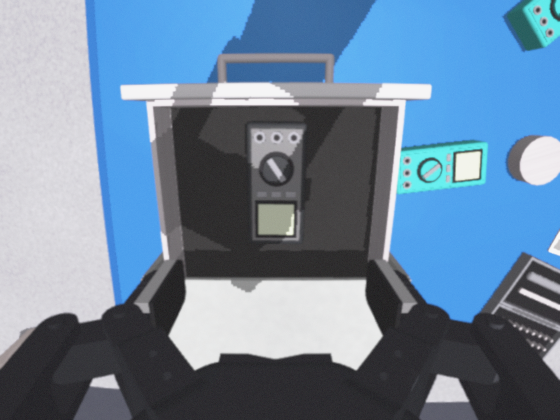

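The meter lies flat and loose in the drawer at about (275,180), clear of the walls, with its centre about 17.5 mm above the floor. Next: shut the fingers, back off over the front panel and come down in front of it.

```bash
python3 -m pendant '[[2,0,0,0,0,0],[5,0,0,0,0,0],[9,0,0,0,0,0],[12,0,0,0,0,0],[14,0,0,0,0,0],[14,0,2,0,0,0],[14,0,5,0,0,0],[14,0,9,0,0,0],[14,0,12,0,0,0],[14,0,13.5,0,0,0],[14,0,14,0,0,0],[14,0,14,0,0,0]]' 0; python3 - <<'E'
from h import *
hx=np.array([np.cos(np.radians(3.1)),np.sin(np.radians(3.1)),0]);f=np.array([469.8,-260.4,0])
t=f-20*hx; t[2]=143; go(t,tool(3.1,0)[0])
m=optics.camera_model("wrist");p,d=optics.snapshot("wrist");cv2.imwrite("pics/j.png",p[:,:,::-1])
p,d=optics.snapshot("scene");cv2.imwrite("pics/js.png",cv2.resize(p[80:340,60:300,::-1],(554,600)))
E
```

```text
time_s: 14.3
position: [424.6, -263.0, 144.1]
orientation: [0.081, -3.137, 0.003]
contact_force: [-0.3, -0.2, -0.1]
opening: -0.001
t 14.3 at [ 424.6 -263.   144.1] row [-2.52  0.02  0.1 ] [-0.11 -0.19 -0.13] F [-0.3 -0.2 -0.1] op -0.001
```

View pics/j.png

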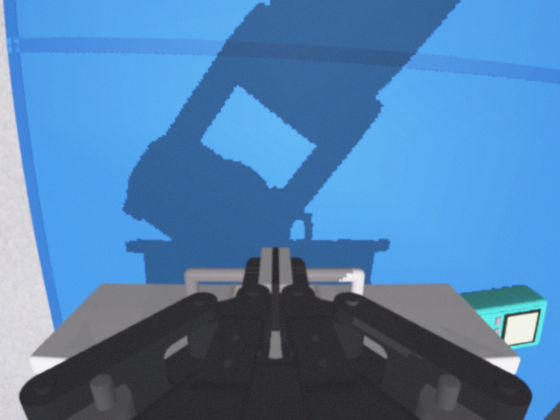

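View pics/js.png

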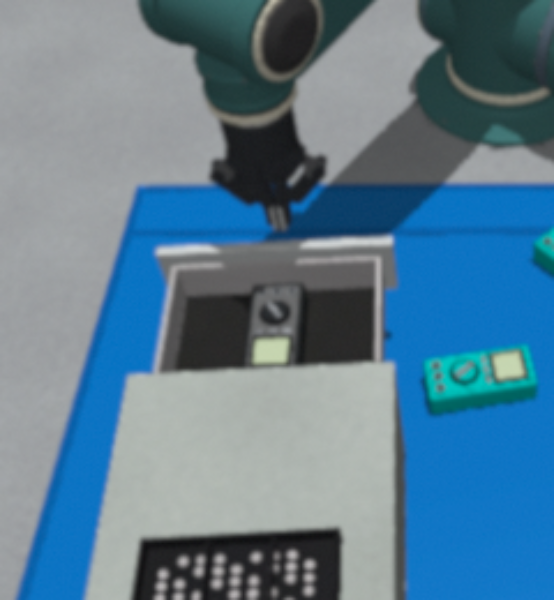

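The fingers are shut and centred in front of the panel, above the handle. Pushing gently at about 0.1 m/s or less.

```bash
python3 -m pendant '[[-1,0,0,0,0,0],[-2,0,0,0,0,0],[-2.5,0,0,0,0,0],[-2.8,0,0,0,0,0],[-3.1,0,0,0,0,0],[-3.4,0,0,0,0,0],[-3.7,0,0,0,0,0],[-4.1,0,0,0,0,0],[-4.6,0,0,0,0,0],[-5.2,0,0,0,0,0],[-5.9,0,0,0,0,0],[-6.6,0,0,0,0,0],[-7.3,0,0,0,0,0],[-8,0,0,0,0,0]]'; python3 - <<'E'
from h import *
p,d=optics.snapshot("scene");cv2.imwrite("pics/ks.png",cv2.resize(p[80:340,60:300,::-1],(554,600)))
E
```

```text
time_s: 15.8
position: [505.2, -258.8, 143.7]
orientation: [0.082, -3.138, 0.004]
contact_force: [-3.3, 1.2, 1.0]
opening: -0.004
```

View pics/ks.png

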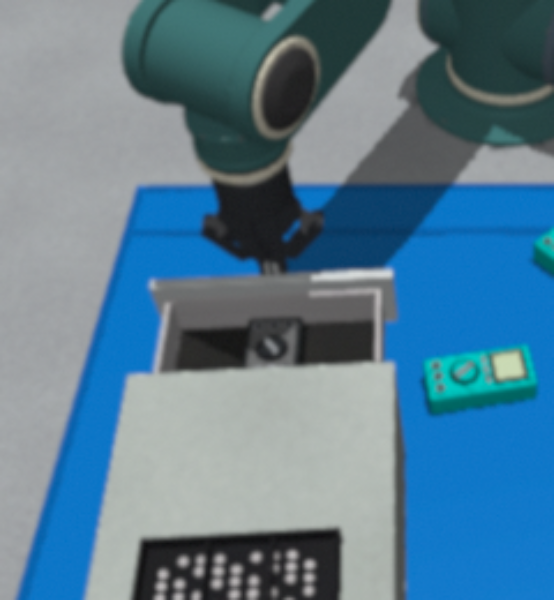

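The drawer is moving in with about 3 N of push, and the meter is still flat and in place. Continuing.

```bash
python3 -m pendant '[[-0.5,0,0,0,0,0],[-1.2,0,0,0,0,0],[-1.9,0,0,0,0,0],[-2.6,0,0,0,0,0],[-3.3,0,0,0,0,0],[-4,0,0,0,0,0],[-4.7,0,0,0,0,0],[-5.4,0,0,0,0,0],[-6.1,0,0,0,0,0],[-6.8,0,0,0,0,0],[-7.5,0,0,0,0,0],[-8.1,0,0,0,0,0],[-8.6,0,0,0,0,0],[-9,0,0,0,0,0],[-9.4,0,0,0,0,0],[-9.7,0,0,0,0,0],[-9.9,0,0,0,0,0],[-10,0,0,0,0,0]]'
```

```text
time_s: 17.65
position: [604.5, -253.7, 143.3]
orientation: [0.081, -3.138, 0.003]
contact_force: [-2.0, 0.2, 0.9]
opening: -0.001
```

```bash
python3 -m pendant '[[-0.2,0,0,0,0,0],[-0.4,0,0,0,0,0],[-0.6,0,0,0,0,0],[-0.7,0,0,0,0,0],[-0.8,0,0,0,0,0],[-0.8,0,0,0,0,0]]'
```

```text
time_s: 18.25
position: [612.5, -253.2, 143.3]
orientation: [0.081, -3.138, 0.003]
contact_force: [-0.3, 0.5, 0.0]
opening: 0.002
```

```bash
python3 -m pendant '[[-0.1,0,0,0,0,0],[-0.2,0,0,0,0,0],[-0.3,0,0,0,0,0],[-0.4,0,0,0,0,0],[-0.4,0,0,0,0,0]]'; python3 -m pendant '[[-0.1,0,0,0,0,0],[-0.2,0,0,0,0,0],[-0.2,0,0,0,0,0]]'; python3 -m pendant '[[-0.1,0,0,0,0,0],[-0.2,0,0,0,0,0],[-0.2,0,0,0,0,0]]'
```

```text
time_s: 18.75
position: [616.5, -253.0, 143.3]
orientation: [0.081, -3.138, 0.003]
contact_force: [-0.2, 0.7, -0.1]
opening: 0.004
time_s: 19.05
position: [618.5, -252.9, 143.3]
orientation: [0.081, -3.138, 0.004]
contact_force: [0.3, 0.6, 0.5]
opening: -0.003
time_s: 19.35
position: [620.5, -252.8, 143.3]
orientation: [0.081, -3.138, 0.003]
contact_force: [-0.9, 0.0, 0.0]
opening: -0.004
```

```bash
python3 -m pendant '[[-0.1,0,0,0,0,0],[-0.2,0,0,0,0,0],[-0.2,0,0,0,0,0]]'; python3 -m pendant '[[-0.1,0,0,0,0,0],[-0.2,0,0,0,0,0],[-0.2,0,0,0,0,0]]'; python3 - <<'E'
from h import *
p,d=optics.snapshot("scene");cv2.imwrite("pics/ls.png",cv2.resize(p[80:340,60:300,::-1],(554,600)))
p,d=optics.snapshot("wrist");cv2.imwrite("pics/lw.png",p[:,:,::-1])
E
```

```text
time_s: 19.65
position: [621.0, -252.8, 143.3]
orientation: [0.081, -3.134, 0.003]
contact_force: [-17.0, 2.8, 6.7]
opening: 0.001
time_s: 19.95
position: [621.1, -252.8, 143.3]
orientation: [0.08, -3.129, 0.002]
contact_force: [-37.9, 3.5, 13.6]
opening: 0.0
```

View pics/ls.png

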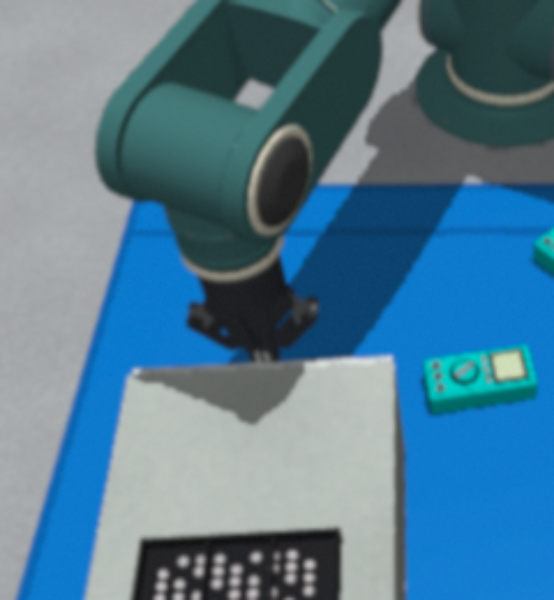

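View pics/lw.png

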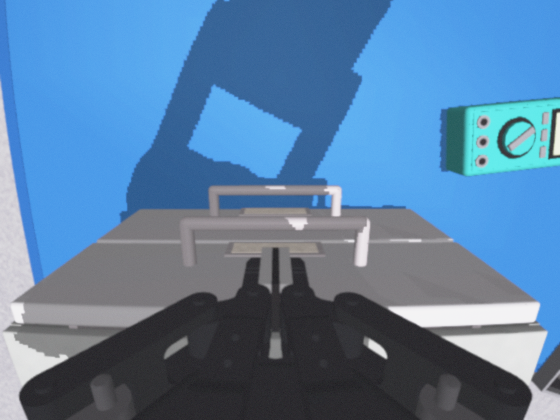

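The drawer is against its stop: 38 N with no further travel, and the panel flush with the shell. Easing off and backing away.

```bash
python3 -m pendant '[[0.3,0,0,0,0,0],[0.6,0,0,0,0,0],[1.2,0,0,0,0,0],[2.5,0,0,0,0,0],[5,0,0,0,0,0],[8,0,-1,0,0,0],[11,0,-3,0,0,0],[14,0,-6,0,0,0],[16,0,-9,0,0,0],[17,0,-11,0,0,0],[17,0,-11,0,0,0],[17,0,-11,0,0,0]]'; python3 - <<'E'
from h import *
for n in ["top","scene","wrist"]:
    m=optics.camera_model(n);p,d=optics.snapshot(n); w=cloud(m,d).reshape(-1,3)
    cv2.imwrite(f"pics/m_{n}.png",p[:,:,::-1])
    q=w[(w[:,2]>160)&(w[:,2]<176)&(w[:,1]<-100)&(w[:,1]>-400)&(w[:,0]>540)]
    if len(q): r=cv2.minAreaRect(q[:,:2].astype(np.float32));print(n,len(q),r,q.min(0))
    for t in ["drawer_front","phone_c","driver_grip","tin_center"]:
        for r in finder.spot_point(t,n)[:1]: print(n,t,round(r["p"],2),np.round(towl(m,r["point"]),1))
s=manip.read_state();print(s["time_s"],s["contact_force"],s["position"])
E
```

```text
time_s: 21.25
position: [454.5, -261.2, 253.7]
orientation: [0.081, -3.138, 0.004]
contact_force: [1.0, -0.0, -0.2]
opening: 0.0
top 10620 ((780.413818359375, -243.6007537841797), (295.5653991699219, 261.70562744140625), 3.1080517768859863) [ 626.44314943 -378.80354814  160.01647718]
top drawer_front 0.63 [ 633.  -252.1  167.7]
top phone_c 0.82 [376.6 280.2   6.2]
top driver_grip 0.59 [604.  377.    8.7]
top tin_center 0.92 [531.6 109.2  13.2]
scene 13712 ((776.4550170898438, -245.0742645263672), (296.4455261230469, 260.96075439453125), 3.010084629058838) [ 624.02526687 -379.68457445  160.09536519]
scene drawer_front 0.53 [ 628.3 -252.2  168.6]
scene phone_c 0.89 [376.3 277.8   5.7]
scene driver_grip 0.89 [601.  382.5  11.9]
scene tin_center 0.92 [532.6 107.4  10.6]
wrist tin_center 0.95 [531.1 106.2  12.6]
22.0 [ 0.60684508 -0.50566434  0.50857269] [ 454.89268438 -261.20551406  253.78984777]
```

View pics/m_scene.png

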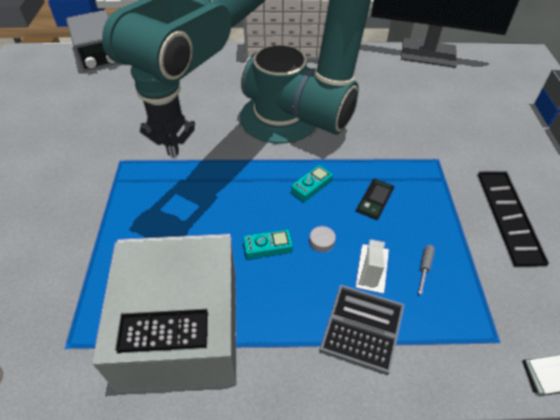

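View pics/m_wrist.png

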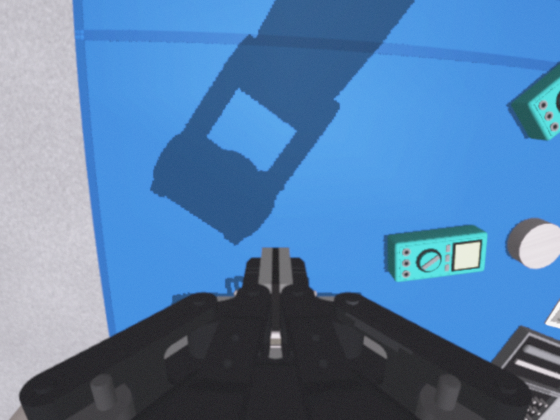

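The drawer shows shut: shell plus panel spans 295.6 mm in x, against 283 mm measured for the shell alone plus the 12 mm panel. The bystanders are in place and the robot is clear, so I'm handing in.

```bash
python3 -c "
from rig import manip
print(manip.sign_off())"
```

```text
the job is handed in; nothing more can be done
None
```

The multimeter is lying flat and face up on the floor of the top drawer, the drawer is shut, and I handed the job in at about 22 s; no verdict is reported.

- **Placing:** I gripped it across its width and lifted it square off the stand. I lowered it until I felt the floor, then let go. A wrist-camera check afterwards put its centre about 17.5 mm above the drawer floor, against the 22 mm limit.
- **Closing the drawer:** I pushed with shut fingers at about 0.1 m/s or less. I then pressed it against its stop and saw no further travel. That last press read 38 N through the fingertips, close to the 40 N limit set for the arm and gripper body.
- **Last checks:** Depth images show shell plus panel at about 296 mm, which is the shell and the 12 mm panel with no measurable gap. The phone, screwdriver and tin are within about 7 mm of where they started by the network's readings, which is about its noise. The robot is clear, with no contact force.
- **Not checked:** The meter could not be seen once the drawer was shut. It was last seen still in place with the drawer about halfway in.

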